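Hang the big socket back on its slanted rail stud

ROBOT

A 7-joint arm with a two-finger parallel gripper is mounted at the origin on the work surface. World frame = base frame: x ahead of the robot, y to its left, z up, the work surface at z = 0. Lengths are in m, angles in rad, forces in N, time in s.
With the tool pointing down it reaches from about 0.425 to 0.925 m from the base axis. Payload 6.8 kg.
Tool frame: the origin (TCP) lies at the very end of the fingers, on their centre line; the grasp point (between the pads) lies 19 mm behind it; y points along the fingers, z is the direction in which the jaws open and shut, and the axes are right-handed (so a half turn about y gives the same grasp; the last joint's range is limited). The gripper opens to 85 mm and grips with 20 to 120 N. Pads are 22 mm wide; open, the fingers measure 114 mm over their backs; the gripper's body (76 mm by 85 mm) begins 54 mm behind the grasp point. The pads swing forward as they close: fully open they stand 13 mm farther back than shut.
Start: joints at [-1.339, 0.477, 0.022, 1.555, -0.011, 1.109, -0.083], TCP at [0.225, 0.636, 0.231] pointing down, gripper open.
Joint ranges: [-2.96, 2.96], [-0.34, 2.1], [-1.41, 1.46], [0.24, 2.44], [-1.37, 4.51], [0.17, 1.92], [-2.96, 2.96]. Speed limits (rad/s): [2.39, 2.39, 3.14, 3.14, 3.14, 3.14, 3.14].

INTERFACE

Orientations are given as [roll, pitch, yaw] about the fixed x, y, z axes, in that order (R = Rz(yaw) Ry(pitch) Rx(roll)).
In Python, from workcell import manip gives the robot as it stands.
- The arm moves only by the shell command python3 -m crank 'ROWS' [FORCE]. ROWS is JSON, a list of rows, each a list of 5 numbers: the shift along the world's x, y, z in m, then the turn about the world's z in rad, then the finger opening in m, from 0 to 0.0854. A call has exactly 10 rows; each row shifts and turns the commanded pose from where the row before left it; what a row does not reach is not made up. A row lasts 1/8 s, in which the tool goes at most 62.5 mm and 10.7 degrees, less where a joint would pass 70% of its speed; a pose out of reach is approached as far as the arm can. A call is refused whole if a number of a shift passes 0.0625 or a number of a turn 0.188, either way. A call with a gripper value outside its range is refused whole. The fingers move at their own pace and stop on an object; FORCE is the grip in N (left out, the last holds). Time passes only in rows, so rows that do not move let the fingers close, or fill a call up. It gives the time, the measured TCP pose, the force and the opening at its end, in the units of the state.
- manip.read_state(): the state, without advancing time (a new reading comes with each control period).
- manip.grab_frame(name): name is "side" or "top" or "wrist"; returns the picture (384x512x3 uint8, blue, green, red); there is no depth.
- manip.camera_model(name): a dict with "fov_y" (degrees; the focal length in pixels is half the picture's height over the tangent of half this angle, whatever the lens; pixels are square), "cx", "cy" (the principal point, pixels), "rvec" (rotation vector, rad) and "tvec" (3), from world to camera coordinates, as OpenCV has them; the wrist camera has in their place "mount" (4x4, takes a point from camera to tool coordinates, whose origin is the TCP and whose axes are the tool frame's). Camera axes: x right, y down, z forward; pixel columns grow to the right and rows downward; lengths in m; the calibration is good to about 2 mm. A picture is of the moment at which its call begins: read the wrist's pose just before it. camera_model takes no time and is no camera call.
- manip.finish_job(): hands the job in, once; it reports no verdict.
Trained networks look in the newest picture that a camera, given by its name, has taken for a name from the list of things; names that differ only in an ending like _2 or _b are one class to them, and where a whole thing is asked for, a point or a joint stands for the part that bears it (a point fixed in the world has none). Each returns a list of dicts, best first, with "score" (0 to 1); they miss things now and then, are a little off and sometimes report something else, mostly with a low value. They report only what shows in the picture. A call takes as long as a camera call. They do not tell look-alikes from the thing itself.
- manip.masks_of(camera, target): "mask" (384x512 bool, what is visible of it) and "box" ([left, top, right, bottom] in pixels, round what is visible of it).
- manip.spot_point(camera, target): "position" ([row, column] in pixels: a listed point, or the origin of a listed thing).
The state is a dict: "time_s": time; "joint_pos": joint angles; "qvel": joint speeds; "tau": joint torques, N m; "ee_pos": TCP position; "eef_rot": TCP orientation; "contact_force": force on the tool from outside, world axes, zero at the start; "ft_torque": the same for the moment, N m; "opening": finger opening in m.
Only numpy, scipy, OpenCV 4.12 (cv2) and the standard library are available. Lean on these libraries where they do the work, as an engineer would, in place of code of your own. Each camera call takes 0.05 s, during which the arm holds its last target. There are 200 camera calls.

TASK

Pick up the big steel socket standing on the bench and hang it back on the empty slanted stud of the socket rail: offer it up along the stud, press lightly and turn it until you feel the stud's square drop in, then push it fully home so that it sits flush on the clip, and let go. Never force or jam it, as the clip is easily damaged: a light hand push of 15 N or so is enough. Leave the other things on the bench where they lie.

Things in the scene. Friction and masses are not known exactly. Their poses are not given: they have to be found in the camera images.
- socket_mid (a point): The big steel socket, a plain bright steel sleeve, 44 mm outside diameter, 58 mm long, about 0.4 kg, standing on the bench with its square drive hole down and its 27 mm hexagon mouth up. Smooth and round outside: it can be gripped at any turn. This point is on its axis, half-way up (29 mm above the lower end); z runs along the axis from the drive end to the hexagon end
- socket_foot (a point): Centre of the socket's lower (drive) end, at the mouth of its square hole, 29 mm below socket_mid; same axes. The hole is 19 mm square and 24 mm deep, its sides square to this frame's x and y
- seat (a point): Empty place on the socket rail: centre of the clip's flat shoulder, from which the stud rises. z points out along the stud (leaning 35 degrees from vertical, to the panel's front), y along the rail. Home, the socket's lower end lies flat on it, socket_foot at this point. The panel's sloping sheet lies 22 mm below. The clip is springy: shoulder and stud give about 1 mm per 5 N along z, 4 mm at most
- stud_tip (a point): Centre of the stud's free end, 22 mm out from seat along its z. The steel stud is 17.5 mm square, its last 1.5 mm tapering to 14.5 mm square. It swivels stiffly in the clip and was left turned out of square with the rail by an angle that is NOT given (this frame does not turn with it). Press the socket on the tip with about 5 N and turn it about the stud, up to a quarter turn: the square drops in
- clip: The black clip of the empty place, shoulder 46 mm square, with its stud; origin on the bench below it. A spring ball in the stud's side, 10 mm above the shoulder, drags on the socket with 2 to 10 N and holds it; 15 N with the foot down at the seat is home. All contact forces of socket on clip and stud together, wedging included (up to 3 times the push), must stay under 60 N
- rack: The blue sloping bench-top tool panel that carries the rail: 340 mm along y, 165 mm deep, 160 mm high at its back, fixed to the bench; origin on the bench under its middle, low front towards -x. Stored sockets up to 45 mm in diameter and 60 mm long stand on the other two of the rail's three places, which are 97 mm apart along y
- spanner: bystander: a steel spanner lying on the bench, 200 mm long along its x; leave it where it is
- deep_socket: bystander: a slim deep socket, 26 mm in diameter and 77 mm tall, standing on the bench; origin at the centre of its foot; leave it where it is
- pump_head: bystander: a cast pump head, 85 x 70 mm and 79 mm high, on the bench; origin at the centre of its underside; leave it where it is
Mind the look-alikes: they are no part of the job. What is shaped like the part that bears socket_mid but pink or purple is not meant.

How it is judged:
By the outcome, as a careful person would: the job done as asked, in the order asked, and still so for the second after the job is handed in, with the robot touching nothing.
It also fails if it takes over 67 s, if anything falls off the work surface, if the arm or the gripper's body presses on something with over 40 N, if the wrist force passes 120 N, or if a joint passes its speed limit or range.

## Working session

There is one attempt and no reset: what is moved stays moved. The work goes in short steps, Python scripts to look and compute and a shell command to move; the robot and the scene stay as the last step left them, time stands still between calls to the robot, and variables do not carry over. Pictures are saved under pics/ and viewed, about 8 in all and at most 12, crops included, and the job is handed in when it is done.

```bash
ls -la; mkdir -p pics; cat > h.py <<'E'
import numpy as np, cv2
from workcell import manip
from scipy.spatial.transform import Rotation as Rn
def cam(n, st=None):
    m=manip.camera_model(n); f=192/np.tan(np.radians(m["fov_y"])/2)
    K=np.array([[f,0,m["cx"]],[0,f,m["cy"]],[0,0,1]])
    if "mount" in m:
        st=st or manip.read_state()
        T=np.eye(4); T[:3,:3]=Rn.from_euler('xyz',st["eef_rot"]).as_matrix(); T[:3,3]=st["ee_pos"]
        T=np.linalg.inv(T@np.array(m["mount"])); return K,T[:3,:3],T[:3,3]
    return K,cv2.Rodrigues(np.array(m["rvec"],float))[0],np.array(m["tvec"],float).ravel()
def ray(c,rc):
    K,R,t=c; d=R.T@np.linalg.inv(K)@np.array([rc[1],rc[0],1.]); return -R.T@t,d/np.linalg.norm(d)
def proj(c,p):
    K,R,t=c; q=K@(R@np.asarray(p,float)+t); return q[:2]/q[2]
def tri(rs):
    A=np.zeros((3,3));b=np.zeros(3)
    for o,d in rs: P=np.eye(3)-np.outer(d,d);A+=P;b+=P@o
    p=np.linalg.solve(A,b); return p,[np.linalg.norm((np.eye(3)-np.outer(d,d))@(p-o)) for o,d in rs]
E
python3 - <<'E'
from h import *
st=manip.read_state(); print(st)
for n in ["side","top","wrist"]:
    m=manip.camera_model(n);print(n,{k:np.round(v,3).tolist() if not isinstance(v,str) else v for k,v in m.items()})
ims=[]
for n in ["side","top"]:
    im=manip.grab_frame(n);cv2.imwrite(f"pics/{n}0.png",im)
    for t in ["socket_mid","socket_foot","seat","stud_tip","clip","rack","spanner","deep_socket","pump_head"]:
        print(n,t,[(np.round(d["position"],1).tolist(),round(d["score"],2)) for d in manip.spot_point(n,t)[:3]])
E
```

```text
total 12
drwxr-xr-x  3 agent agent 4096 Dec  5 09:08 .
drwxr-xr-x 23 root  root  4096 Dec  5 09:08 ..
drwxr-xr-x  2 agent agent 4096 Dec  5 09:08 pics
{'time_s': 0.0, 'joint_pos': array([-1.33914215,  0.47777811,  0.02233823,  1.55646989, -0.01150499,
        1.10932285, -0.08310517]), 'qvel': array([ 1.19382770e-03, -9.99916540e-05, -8.50066227e-05,  5.68734443e-04,
        2.66366881e-04,  1.42260348e-03,  2.90284686e-04]), 'tau': array([-1.12098930e-04, -5.96449757e+01,  1.60753325e+00, -2.81190026e+01,
        1.23930656e-02,  9.33466275e-03, -3.85729933e-06]), 'ee_pos': array([0.2247576 , 0.63583566, 0.23033266]), 'eef_rot': array([-1.57264169e+00, -1.32250187e-04, -3.39738703e-01]), 'contact_force': array([ 0.09864047,  0.14369725, -0.25956446]), 'ft_torque': array([-0.0129569 , -0.02806355, -0.01641119]), 'opening': 0.08543178133861663}
side {'fov_y': 44.829, 'cx': 264.572, 'cy': 192.083, 'rvec': [2.295, -0.507, 0.198], 'tvec': [-0.48, 0.254, 1.245]}
top {'fov_y': 52.868, 'cx': 251.549, 'cy': 195.436, 'rvec': [2.197, -2.187, 0.005], 'tvec': [0.029, 0.515, 1.031]}
wrist {'fov_y
[... 362 characters left out ...]
273.2], 0.6)]
side stud_tip [([155.4, 268.5], 0.44)]
side clip []
side rack [([186.8, 275.1], 0.9)]
side spanner [([246.9, 216.5], 0.74)]
side deep_socket [([288.2, 376.9], 0.72)]
side pump_head [([168.9, 173.7], 0.91)]
top socket_mid [([220.1, 391.4], 0.85), ([220.9, 360.3], 0.84), ([214.1, 323.4], 0.84)]
top socket_foot [([217.4, 387.9], 0.87), ([216.7, 354.1], 0.6), ([209.7, 320.4], 0.57)]
top seat [([154.8, 205.4], 0.74)]
top stud_tip [([158.7, 209.7], 0.83), ([152.7, 206.7], 0.54)]
top clip [([155.1, 213.0], 0.87)]
top rack [([154.5, 211.6], 0.71), ([156.7, 211.7], 0.21)]
top spanner [([252.3, 277.3], 0.73)]
top deep_socket [([128.4, 383.3], 0.56)]
top pump_head [([253.4, 123.9], 0.69)]
```

```bash
python3 - <<'E'
import cv2,numpy as np
a=cv2.imread("pics/side0.png");b=cv2.imread("pics/top0.png")
a=cv2.resize(a[100:384,130:430],None,fx=1.33,fy=1.33,interpolation=3);b=cv2.resize(b[80:330,90:450],None,fx=1.1,fy=1.1)
w=np.zeros((400,800,3),np.uint8);w[:378,:399]=a[:378,:399];w[:275,402:798]=b[:,:396];cv2.imwrite("pics/both0.png",w)
E
```

```text
(no output)
```

View pics/both0.png

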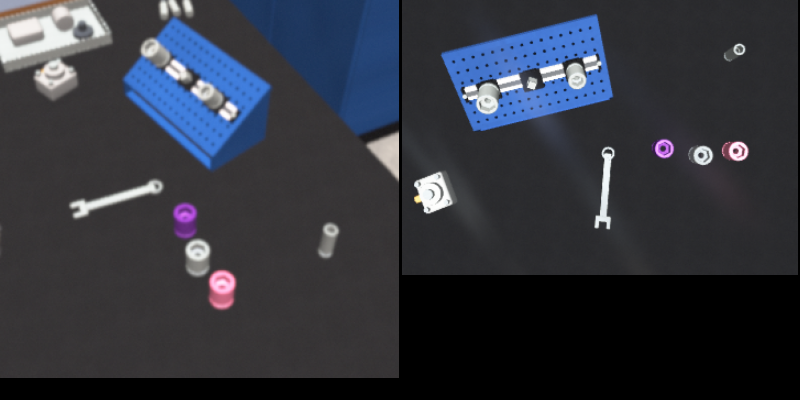

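```bash
python3 - <<'E'
from h import *
S,T=cam("side"),cam("top")
def z0(c,rc,z):
    o,d=ray(c,rc); return o+d*(z-o[2])/d[2]
pr=lambda n,a,b:print(n,*[np.round(x,4) for x in tri([ray(S,a),ray(T,b)])])
pr("mid",[295.3,273.3],[220.9,360.3]);pr("foot",[299.3,276.1],[216.7,354.1])
pr("purple",[264.6,267.7],[214.1,323.4]);pr("pink",[317.2,297.5],[220.1,391.4])
pr("seat",[158.8,273.2],[154.8,205.4]);pr("tip",[155.4,268.5],[158.7,209.7])
pr("rack",[186.8,275.1],[154.5,211.6]);pr("deep",[288.2,376.9],[128.4,383.3])
print("mid on z=.029",z0(S,[295.3,273.3],.029),z0(T,[220.9,360.3],.029))
# rack outline in top view: view px (x/1.1+90,y/1.1+80) of both0 (offset 402)
for n,(u,v),z in [("back-l",(442,52),.16),("back-r",(597,15),.16),("fr-l",(476,131),.045),("fr-r",(611,97),.045),
   ("sockL",(487,104),None),("sockR",(577,75),None)]:
    rc=[v/1.1+80,(u-402)/1.1+90]; print(n,np.round(z0(T,rc,z if z else .14),3))
E
```

```text
mid [ 0.4436 -0.2528  0.0233] [0.0057 0.0057]
foot [ 0.4544 -0.2454 -0.0127] [0.005 0.005]
purple [ 0.4659 -0.1579  0.0249] [0.0004 0.0004]
pink [ 0.457  -0.3355  0.0314] [0.0058 0.0058]
seat [0.6158 0.139  0.1177] [0.0064 0.0064]
tip [0.5986 0.1259 0.1477] [0.0022 0.0022]
rack [ 0.6297  0.1425 -0.0092] [0.0017 0.0017]
deep [ 0.7036 -0.328  -0.0095] [0.0035 0.0035]
mid on z=.029 [ 0.43649615 -0.25436056  0.029     ] [ 0.44908091 -0.25338483  0.029     ]
back-l [0.668 0.321 0.16 ]
back-r [ 0.746 -0.008  0.16 ]
fr-l [0.503 0.277 0.045]
fr-r [ 0.585 -0.043  0.045]
sockL [0.56  0.228 0.14 ]
sockR [0.623 0.035 0.14 ]
```

```bash
R='[0.034,-0.0506,0.006,0.057,0.0854]'; python3 -m crank '[[0.034,-0.05,0.012,0.057,0.0854],[0.034,-0.05,0.012,0.057,0.0854],[0.034,-0.05,0.01,0.057,0.0854],[0.034,-0.05,0.01,0.057,0.0854],[0.034,-0.05,0.01,0.057,0.0854],[0.034,-0.05,0,0.057,0.0854],[0.034,-0.05,0,0.057,0.0854],[0.034,-0.05,0,0.057,0.0854],[0.034,-0.05,0,0.057,0.0854],[0.034,-0.05,0,0.057,0.0854]]' 60
python3 - <<'E'
from h import *
st=manip.read_state();print(st["ee_pos"],st["eef_rot"])
im=manip.grab_frame("wrist");cv2.imwrite("pics/w1.png",cv2.resize(im,(768,576),interpolation=3))
c=cam("wrist",st)
for t in ["seat","stud_tip","clip","rack"]:
    for d in manip.spot_point("wrist",t)[:2]: print(t,np.round(d["position"],1),round(d["score"],2))
E
```

```text
time_s: 2.25
ee_pos: [0.5659, 0.1348, 0.2857]
eef_rot: [-1.57, -0.001, 0.232]
contact_force: [1.0, 0.8, 0.4]
opening: 0.0852
[0.56592144 0.1348105  0.28568981] [-1.57048515e+00 -8.16145063e-04  2.32292662e-01]
seat [213.9 246. ] 0.88
stud_tip [208.3 242. ] 0.63
clip [191.3 250. ] 0.58
rack [193.6 251.3] 0.84
```

View pics/w1.png

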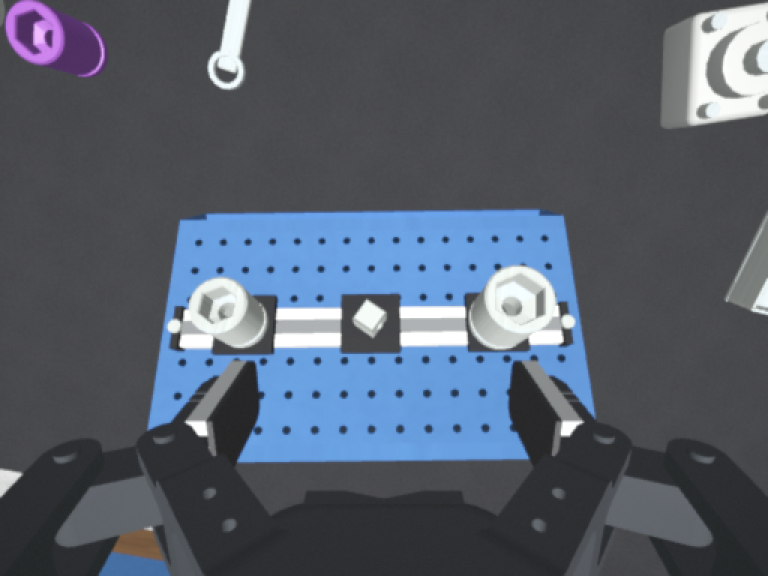

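```bash
python3 - <<'E'
import cv2
im=cv2.imread("pics/w1.png");im=cv2.resize(im,(512,384),interpolation=cv2.INTER_AREA)
E
python3 - <<'E'
from h import *
im=manip.grab_frame("wrist");cv2.imwrite("pics/w1raw.png",im)
cv2.imwrite("pics/w1crop.png",cv2.resize(im[190:240,220:275],None,fx=11,fy=11,interpolation=cv2.INTER_CUBIC))
E
```

```text
(no output)
```

View pics/w1crop.png

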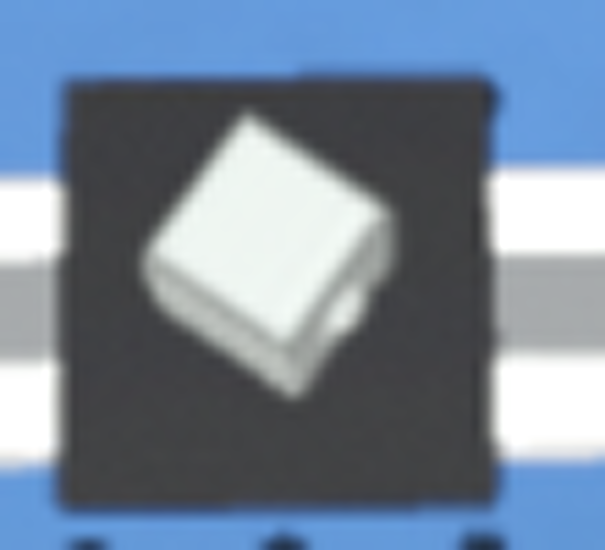

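```bash
python3 - <<'E'
from h import *
from scipy.optimize import least_squares
st=manip.read_state(); c=cam("wrist",st); K,R,t=c
to=lambda p:np.array(p,float)/11-0.5+0.5/11+[220,190]
cl=np.array([to(p) for p in [(65,80),(492,78),(497,505),(58,508)]])
tp=np.array([to(p) for p in [(248,112),(388,212),(287,343),(145,258)]])
h=.023; loc=np.array([[-h,-h],[-h,h],[h,h],[h,-h]])
def pts(v,xy,z):
    ps=v[3]; P=Rn.from_euler('z',ps).as_matrix()
    a=np.radians(35);X=P@[np.cos(a),0,np.sin(a)];Y=P@[0,1,0];Z=P@[-np.sin(a),0,np.cos(a)]
    return np.array([v[:3]+q[0]*X+q[1]*Y+z*Z for q in xy]),Z
def f(v):
    r=np.array([proj(c,p) for p in pts(v,loc,0)[0]])-cl
    th,s=v[4],v[5]; u=np.array([np.cos(th),np.sin(th)]);w=np.array([-u[1],u[0]])
    sq=[s*(-u-w)/2,s*(-u+w)/2,s*(u+w)/2,s*(u-w)/2]
    return np.r_[r.ravel(),(np.array([proj(c,p) for p in pts(v,sq,.022)[0]])-tp).ravel()]
for th in [.6,-.6]:
    s=least_squares(f,[.615,.139,.118,.23,th,.0155],x_scale=[.01,.01,.01,.1,.1,.001])
    v=s.x;print(s.cost,np.round(v,4),"theta deg",np.degrees(v[4]),np.round(f(v),2))
    print("tip",v[:3]+.022*pts(v,loc,0)[1])
S=cam("side");T=cam("top")
print(proj(S,v[:3])[::-1],proj(T,v[:3])[::-1])
E
```

```text
0.7696788094812022 [ 0.6148  0.1359  0.1193  0.242  -0.6105  0.0171] theta deg -34.97860387653347 [-0.04 -0.09 -0.07 -0.28  0.2  -0.39 -0.41 -0.29 -0.06  0.55 -0.01 -0.05
  0.16  0.74  0.2  -0.27]
tip [0.60257074 0.13289677 0.1373168 ]
0.7696788094812235 [ 0.6148  0.1359  0.1193  0.242  -0.6105  0.0171] theta deg -34.97860373139904 [-0.04 -0.09 -0.07 -0.28  0.2  -0.39 -0.41 -0.29 -0.06  0.55 -0.01 -0.05
  0.16  0.74  0.2  -0.27]
tip [0.60257074 0.13289677 0.1373168 ]
[159.2798517  271.26906353] [152.64697713 207.56177117]
```

```bash
python3 -m crank '[[-0.01,-0.055,0,0,0.0854],[-0.01,-0.055,0,0,0.0854],[-0.01,-0.055,-0.01,0,0.0854],[-0.01,-0.055,-0.01,0,0.0854],[-0.01,-0.051,-0.02,0,0.0854],[0,-0.05,-0.03,0,0.0854],[0,-0.05,-0.03,0,0.0854],[0,0,-0.03,0,0.0854],[0,0,-0.016,0,0.0854],[0,0,0,0,0.0854]]'
python3 - <<'E'
from h import *
st=manip.read_state();print(st["ee_pos"],st["eef_rot"])
im=manip.grab_frame("wrist");cv2.imwrite("pics/w2raw.png",im);c=cam("wrist",st)
cv2.imwrite("pics/w2.png",im)
for t in ["socket_mid","socket_foot"]:
    for d in manip.spot_point("wrist",t)[:3]:
        o,r=ray(c,d["position"]);z=.029 if t[-1]=='d' else 0
        print(t,np.round(d["position"],1),round(d["score"],2),o+r*(z-o[2])/r[2])
print("expected",proj(c,[.443,-.253,.058]))
E
```

```text
time_s: 3.8
ee_pos: [0.515, -0.2324, 0.1385]
eef_rot: [-1.569, 0.001, 0.233]
contact_force: [-0.3, 0.4, 0.5]
opening: 0.0854
[ 0.5150109  -0.23236426  0.13854129] [-1.56904433e+00  1.45637769e-03  2.33203404e-01]
socket_mid [111.6 247.2] 0.87 [ 0.45015517 -0.25596218  0.029     ]
socket_mid [102.2 155. ] 0.78 [ 0.46070332 -0.33345033  0.029     ]
socket_mid [154.2 344.9] 0.62 [ 0.46565002 -0.16324502  0.029     ]
socket_foot [115.2 250.6] 0.81 [ 0.45330128 -0.25272204  0.        ]
socket_foot [148.1 330.2] 0.67 [ 0.46569928 -0.16926775  0.        ]
socket_foot [103.1 162.9] 0.63 [ 0.46167278 -0.33566388  0.        ]
expected [252.13528959 103.59308186]
```

View pics/w2.png

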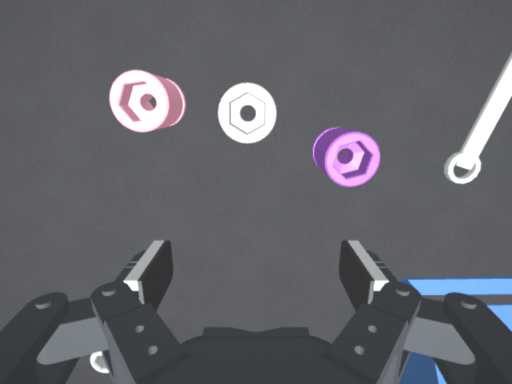

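```bash
python3 - <<'E'
from h import *
im=cv2.imread("pics/w2raw.png")
cv2.imwrite("pics/w2c.png",cv2.resize(im[78:148,212:282],None,fx=8,fy=8,interpolation=cv2.INTER_CUBIC))
for n in ["side","top"]:
    K,R,t=cam(n);print(n,-R.T@t,R[2])
st=manip.read_state();print(st["joint_pos"])
c=cam("wrist",st)
for rc,z in [((113,247),.058),((113,247),.03)]:
    o,r=ray(c,rc);print(o+r*(z-o[2])/r[2])
E
```

```text
side [ 0.1493853  -0.85699998  1.04355204] [ 0.29128289  0.6557622  -0.6965129 ]
top [0.48189808 0.00333494 1.04749715] [ 0.03196492  0.02744873 -0.99911201]
[ 0.02957342  0.42119639  0.36505292  1.92426274 -0.20009542  0.82908373
  2.30375576]
[ 0.45196172 -0.25673964  0.058     ]
[ 0.45284521 -0.25740407  0.03      ]
```

View pics/w2c.png

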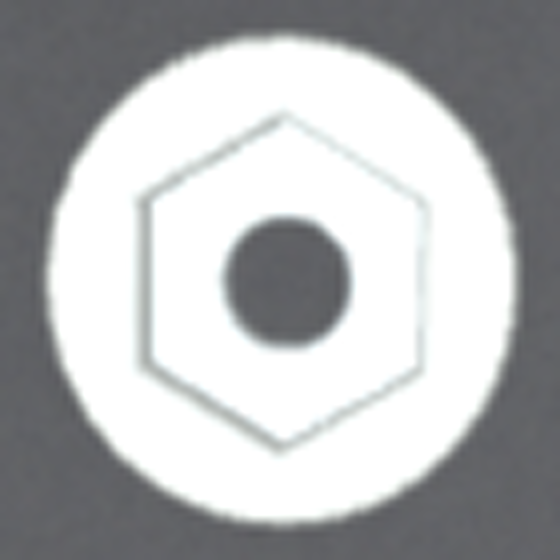

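```bash
python3 -m crank '[[-0.02,-0.008,-0.01,0,0.062],[-0.022,-0.008,-0.012,0,0.062],[-0.021,-0.008,-0.012,0,0.062],[0,0,-0.012,0,0.062],[0,0,-0.008,0,0.062],[0,0,0,0,0.062],[0,0,0,0,0.062],[0,0,0,0,0.062],[0,0,0,0,0.062],[0,0,0,0,0.062]]'
python3 - <<'E'
from h import *
st=manip.read_state();print(st["ee_pos"],st["eef_rot"])
im=manip.grab_frame("wrist");cv2.imwrite("pics/w3raw.png",im);c=cam("wrist",st)
a=proj(c,[.4525,-.257,.058]);b=proj(c,[.4525,-.257,.026]);print(a,b)
for d in manip.spot_point("wrist","socket_mid")[:1]: print(d["position"],d["score"])
x,y=np.int32(b);s=45
cv2.imwrite("pics/w3c.png",cv2.resize(im[y-s:y+s,x-s:x+s],None,fx=6.5,fy=6.5,interpolation=cv2.INTER_CUBIC))
E
```

```text
time_s: 5.2
ee_pos: [0.452, -0.2586, 0.0854]
eef_rot: [-1.571, -0.0, 0.23]
contact_force: [-0.6, -0.2, 0.5]
opening: 0.062
[ 0.45204834 -0.25860391  0.08542456] [-1.57089207e+00 -1.94035263e-04  2.30108789e-01]
[259.31688363 225.24896335] [258.81707846 208.1901712 ]
[209.7, 260.6] 0.82
```

View pics/w3c.png

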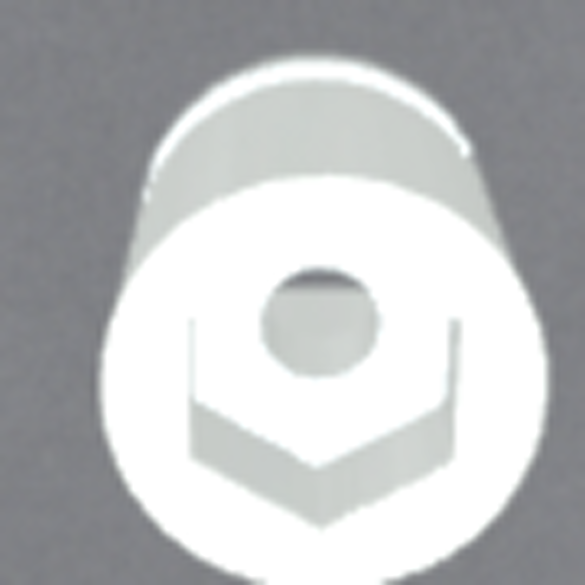

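```bash
python3 -m crank '[[-0.0025,0.0035,0,-0.161,0.062],[0,0,0,-0.161,0.062],[0,0,0,-0.161,0.062],[0,0,0,-0.161,0.062],[0,0,0,-0.162,0.062],[0,0,-0.005,-0.162,0.062],[0,0,-0.021,0,0.062],[0,0,-0.02,0,0.062],[0,0,-0.02,0,0.062],[0,0,0,0,0.062]]' 60
python3 - <<'E'
from h import *
st=manip.read_state();print(st["joint_pos"].round(2))
S=cam("side",st)
E
```

```text
time_s: 6.55
ee_pos: [0.4486, -0.2546, 0.0183]
eef_rot: [-1.572, 0.002, -0.738]
contact_force: [0.2, -0.5, 0.1]
opening: 0.0619
[ 0.    0.59  0.5   2.11 -0.52  0.57  1.72]
```

```bash
python3 -m crank '[[0,0,0,0,0.03],[0,0,0,0,0.03],[0,0,0,0,0.03],[0,0,0,0,0.03],[0,0,0.02,0,0.03],[0,0,0.06,0,0.03],[0,0,0.06,0.1,0.03],[0,0,0.05,0.13,0.03],[0.034,0.04,0,0.13,0.03],[0.034,0.04,0,0.13,0.03]]' 60
```

```text
time_s: 7.8
ee_pos: [0.5178, -0.1745, 0.2101]
eef_rot: [-1.57, -0.002, -0.245]
contact_force: [0.5, 0.8, -4.6]
opening: 0.0427
```

```bash
python3 -m crank '[[0.039,0.047,0,0.081,0.03],[0.039,0.047,0,0.081,0.03],[0.039,0.047,0,0.081,0.03],[0.04,0.047,0,0.08,0.03],[0.04,0.047,0,0.08,0.03],[0.041,0.048,0,0.08,0.03],[0,0,-0.02,0,0.03],[0,0,-0.02,0,0.03],[0,0,0,0,0.03],[0,0,0,0,0.03]]' 60
python3 - <<'E'
from h import *
st=manip.read_state();c=cam("wrist",st)
im=manip.grab_frame("wrist");s=manip.grab_frame("side")
v=np.zeros((384,800,3),np.uint8);v[:,:512]=im
q=proj(cam("side"),st["ee_pos"]).astype(int);print(q)
x,y=q;cr=s[max(0,y-48):y+48,x-36:x+36];cr=cv2.resize(cr,(288,384),interpolation=3);v[:,512:]=cr
cv2.imwrite("pics/w4.png",v);cv2.imwrite("pics/w4raw.png",im)
P=lambda a,b:np.array([.709,.158,.16])+a*np.array([.972,.234,0])+b*np.array([-.234,.972,0])
print(proj(c,P(0,-.1)),proj(c,P(0,.05)))
E
```

```text
time_s: 9.05
ee_pos: [0.755, 0.106, 0.1699]
eef_rot: [-1.571, -0.0, 0.233]
contact_force: [-0.6, 1.0, -4.0]
opening: 0.0425
[317 139]
[187.39613589 182.57390713] [458.53807885 181.88240172]
```

View pics/w4.png

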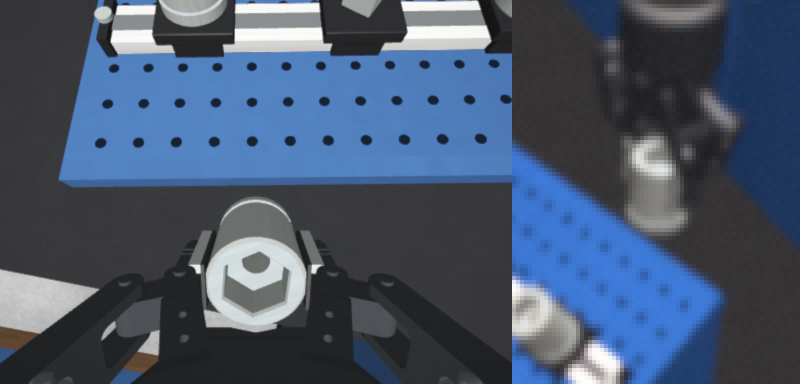

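```bash
python3 -m crank '[[-0.0039,-0.0009,0,0,0.03],[-0.0039,-0.0009,0,0,0.03],[-0.0015,-0.0004,0,0,0.03],[-0.0015,-0.0004,0,0,0.03],[-0.0015,-0.0004,0,0,0.03],[-0.0015,-0.0004,0,0,0.03],[-0.0015,-0.0004,0,0,0.03],[-0.0015,-0.0004,0,0,0.03],[-0.0015,-0.0004,0,0,0.03],[-0.001,-0.0002,0,0,0.03]]' 30
python3 - <<'E'
from h import *
im=manip.grab_frame("wrist");cv2.imwrite("pics/w5raw.png",im)
cv2.imwrite("pics/w5.png",np.hstack([cv2.imread("pics/w4raw.png")[150:350,150:400],im[150:350,150:400]]))
E
```

```text
time_s: 10.4
ee_pos: [0.7423, 0.1046, 0.1729]
eef_rot: [-1.572, -0.017, 0.237]
contact_force: [12.2, 3.6, -0.6]
opening: 0.0427
```

View pics/w5.png

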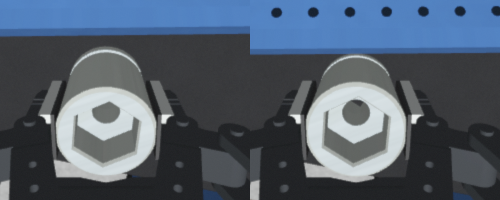

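```bash
python3 -m crank '[[0,0,0,0,0.03],[0,0,0,0,0.03],[-0.0015,-0.0004,0,0,0.03],[-0.0015,-0.0004,0,0,0.03],[-0.0015,-0.0004,0,0,0.03],[-0.0015,-0.0004,0,0,0.03],[-0.0015,-0.0004,0,0,0.03],[-0.0015,-0.0004,0,0,0.03],[-0.0015,-0.0004,0,0,0.03],[-0.001,-0.0002,0,0,0.03]]' 20
python3 - <<'E'
from h import *
im=manip.grab_frame("wrist");cv2.imwrite("pics/w6raw.png",im)
a=cv2.imread("pics/w4raw.png");
from numpy import *
for n in ["w4raw","w5raw","w6raw"]:
    b=cv2.cvtColor(cv2.imread(f"pics/{n}.png"),6)
    m=(b[180:335,205:307]>215).astype(uint8); k,l,s,ce=cv2.connectedComponentsWithStats(m)
    i=1+argmax(s[1:,4]);print(n,s[i],ce[i])
E
```

```text
time_s: 11.7
ee_pos: [0.7315, 0.103, 0.1749]
eef_rot: [-1.57, -0.019, 0.237]
contact_force: [13.9, 4.4, 4.2]
opening: 0.0427
w4raw [   3   62   96   74 2814] [48.36211798 92.20469083]
w5raw [   3   57   96   57 1639] [51.71446004 79.83892617]
w6raw [   3   50   85   55 1158] [39.02677029 69.30310881]
```

```bash
cat >> h.py <<'E'
def rim(cm,p,L,gy,rad=.022,end=.058,n=60,gx=0):
    """socket rim circle in tool coords -> pixels; p tilt rad, L grasp height above foot, gy grasp y in tool"""
    ax=np.array([-np.sin(p),-np.cos(p),0]);e1=np.array([np.cos(p),-np.sin(p),0]);e2=np.array([0,0,1.])
    c=np.array([gx,gy,0])+(end-L)*ax;a=np.linspace(0,2*np.pi,n)
    P=c+rad*(np.cos(a)[:,None]*e1+np.sin(a)[:,None]*e2)
    M=np.linalg.inv(np.array(cm["mount"]));Q=P@M[:3,:3].T+M[:3,3]
    f=192/np.tan(np.radians(cm["fov_y"])/2);return np.c_[f*Q[:,0]/Q[:,2]+cm["cx"],f*Q[:,1]/Q[:,2]+cm["cy"]]
E
python3 - <<'E'
from h import *
cm=manip.camera_model("wrist");out=[]
for n,ps in [("w4raw",[0]),("w6raw",[15,25,35])]:
    im=cv2.resize(cv2.imread(f"pics/{n}.png")[170:340,170:340],None,fx=2.3,fy=2.3,interpolation=3)
    for p,col in zip(ps,[(0,0,255),(0,255,0),(255,0,255)]):
        for end in (.058,):
            q=(rim(cm,np.radians(p),.040,-.0215,end=end)-170)*2.3
            cv2.polylines(im,[np.int32(q)],True,col,1)
    out.append(im)
cv2.imwrite("pics/w6.png",np.hstack(out))
E
```

```text
(no output)
```

View pics/w6.png

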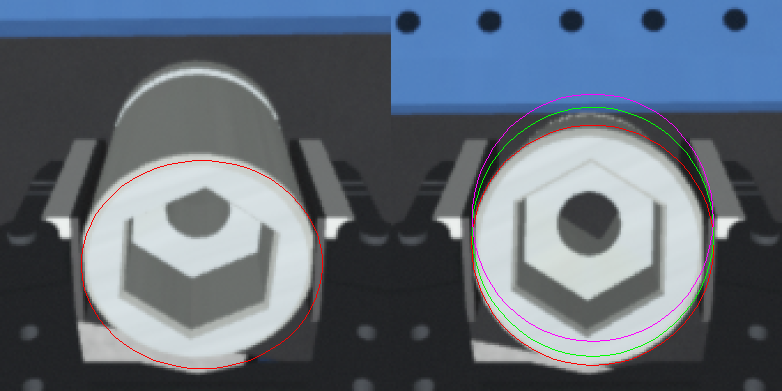

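```bash
python3 - <<'E'
from h import *
from scipy.optimize import least_squares
cm=manip.camera_model("wrist")
def feat(p,L,gy,gx):
    m=rim(cm,p,L,gy,gx=gx);f=rim(cm,p,L,gy,end=0,gx=gx);return np.array([m[:,1].min(),m[:,1].max(),f[:,1].min()])
o4=np.array([236.5,331.7,197]);o6=np.array([224.3,330.9,218.7])
s=least_squares(lambda v:np.r_[feat(0,v[0],-.0215,v[1])-o4,feat(v[2],v[0],-.0215,v[3])-o6,(v[3]-v[1])*500],[.04,0,.3,0],x_scale=[.01,.01,.1,.01])
print(np.round(s.x,4),np.degrees(s.x[2]),s.fun.round(1))
for p in (15,20,25,30,35,40): print(p,feat(np.radians(p),s.x[0],-.0215,s.x[3]).round(1))
E
```

```text
[ 0.0391 -0.0008  0.3479  0.0015] 19.932115825682057 [ 2.7 -1.4 -1.9 -0.4  0.3 -0.2  1.2]
15 [228.3 332.9 213.3]
20 [223.8 331.2 218.6]
25 [219.9 328.8 224. ]
30 [216.5 325.7 229.7]
35 [213.6 322.  235.4]
40 [211.3 317.8 241.4]
```

```bash
python3 -m crank '[[-0.0012,-0.0007,0,0,0.03],[-0.0012,-0.0007,0,0,0.03],[-0.0012,-0.0007,0,0,0.03],[-0.0012,-0.0007,0,0,0.03],[-0.0012,-0.0007,0,0,0.03],[-0.0012,-0.0006,0,0,0.03],[-0.0012,-0.0006,0,0,0.03],[-0.0012,-0.0006,0,0,0.03],[0,0,0,0,0.03],[0,0,0,0,0.03]]' 20
cat > meas.py <<'E'
import sys
from h import *
st=manip.read_state();im=manip.grab_frame("wrist");cv2.imwrite(f"pics/{sys.argv[1]}raw.png",im)
g=cv2.cvtColor(im,6)
# hexagon edges/rim: print bright column profile at centre and save crop
cv2.imwrite(f"pics/{sys.argv[1]}.png",cv2.resize(im[180:340,170:340],None,fx=3.5,fy=3.5,interpolation=3))
print("pose",st["ee_pos"].round(4),st["eef_rot"].round(3),"F",st["contact_force"].round(1),"q",st["joint_pos"].round(2))
for u in (235,255,275): print(u,g[195:340:3,u].tolist())
E
python3 meas.py w7
```

```text
time_s: 13.0
ee_pos: [0.7212, 0.0999, 0.1751]
eef_rot: [-1.567, -0.018, 0.239]
contact_force: [10.8, 9.0, 6.5]
opening: 0.0427
pose [0.7212 0.0999 0.1751] [-1.567 -0.018  0.239] F [10.8  9.   6.5] q [-0.46  0.63  0.37  1.5  -0.26  1.05  1.78]
235 [123, 123, 124, 123, 123, 124, 122, 123, 123, 123, 123, 153, 213, 220, 220, 215, 216, 214, 181, 177, 216, 218, 218, 215, 215, 212, 208, 209, 211, 210, 208, 205, 205, 135, 93, 110, 216, 216, 215, 213, 215, 216, 214, 126, 53, 35, 36, 33, 34]
255 [118, 123, 123, 124, 123, 124, 123, 123, 123, 130, 173, 219, 215, 214, 186, 174, 219, 216, 220, 220, 218, 178, 57, 57, 58, 58, 58, 59, 58, 57, 67, 197, 201, 199, 198, 200, 201, 134, 90, 107, 212, 212, 214, 218, 210, 57, 36, 32, 33]
275 [123, 125, 125, 123, 123, 123, 122, 121, 123, 122, 124, 149, 217, 216, 220, 219, 218, 212, 167, 210, 216, 217, 215, 215, 218, 217, 216, 213, 213, 211, 203, 200, 202, 187, 91, 103, 205, 214, 212, 216, 218, 216, 214, 163, 56, 37, 34, 30, 34]
```

View pics/w7.png

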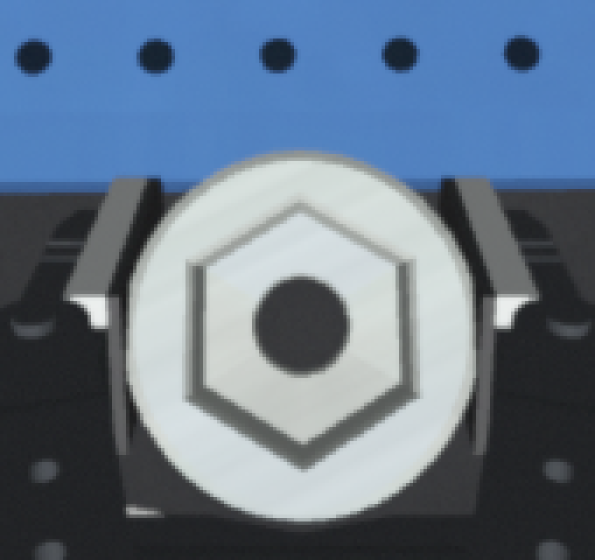

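```bash
python3 -m crank '[[-0.001,-0.0007,0,0,0.03],[-0.001,-0.0007,0,0,0.03],[-0.001,-0.0007,0,0,0.03],[-0.001,-0.0007,0,0,0.03],[-0.001,-0.0007,0,0,0.03],[0.005,0.0035,0,0,0.03],[0.012,0.003,0.005,0,0.03],[0.006,0,0.03,0,0.03],[0,0,0.045,0,0.03],[0,0,0,0,0.03]]' 20
python3 meas.py w8|head -1
```

```text
time_s: 14.3
ee_pos: [0.7345, 0.0966, 0.2535]
eef_rot: [-1.572, -0.006, 0.234]
contact_force: [0.7, 0.6, -5.0]
opening: 0.0428
pose [0.7345 0.0966 0.2535] [-1.572 -0.006  0.234] F [ 0.7  0.6 -5. ] q [-0.46  0.59  0.4   1.37 -0.23  1.21  1.76]
```

```bash
python3 -m crank '[[-0.042,0.007,0,0,0.03],[-0.042,0.007,0,0,0.03],[-0.042,0.007,0,0,0.03],[-0.042,0.007,0,0,0.03],[0,0,-0.03,0,0.03],[0,0,-0.03,0,0.03],[0,0,0,0,0.03],[0,0,0,0,0.03],[0,0,0,0,0.03],[0,0,0,0,0.03]]' 60
python3 meas.py w9|head -1
cat > tilt.py <<'E'
import sys
from h import *
from scipy.optimize import least_squares
cm=manip.camera_model("wrist")
def circ(p,L,gx,gz,rad,end):
    q=rim(cm,p,L,-.0215,rad=rad,end=end,gx=gx);q[:,0]+=gz;return q
def run(n):
    g=cv2.cvtColor(cv2.imread(f"pics/{n}.png"),6)
    sub=g[200:340,195:320];m=(sub>195).astype(np.uint8)
    k,l,s,ce=cv2.connectedComponentsWithStats(m);hx=cv2.GaussianBlur(g,(3,3),0)
    cs,hi=cv2.findContours(m,cv2.RETR_LIST,cv2.CHAIN_APPROX_NONE)
    for c in sorted(cs,key=cv2.contourArea)[::-1][:6]:
        if len(c)>12:
            e=cv2.fitEllipse(c);print(n,"area",cv2.contourArea(c),"c",np.round([e[0][0]+195,e[0][1]+200],1),"ax",np.round(e[1],1),"ang",round(e[2]),"bbox",np.add(cv2.boundingRect(c),[195,200,0,0]))
for n in sys.argv[1:]: run(n)
E
python3 tilt.py w7raw w9raw
```

```text
time_s: 15.6
ee_pos: [0.5652, 0.1254, 0.1901]
eef_rot: [-1.571, -0.001, 0.235]
contact_force: [0.0, 0.3, -4.4]
opening: 0.0425
pose [0.5652 0.1254 0.1901] [-1.571e+00 -1.000e-03  2.350e-01] F [ 0.   0.3 -4.4] q [-0.63  0.38  0.39  1.85 -0.17  0.94  1.64]
w7raw area 7705.0 c [255.6 276.9] ax [ 96.5 101.6] ang 2 bbox [207 226  97 102]
w7raw area 4018.0 c [255.6 275.3] ax [71.8 72.6] ang 179 bbox [221 236  71  80]
w7raw area 2547.5 c [255.7 272.6] ax [56.5 58.4] ang 180 bbox [229 241  55  64]
w7raw area 725.5 c [255.8 272.7] ax [29.8 31.1] ang 171 bbox [241 257  31  32]
w7raw area 29.0 c [314.6 267.8] ax [6.1 8.8] ang 35 bbox [312 265   8   8]
w7raw area 24.0 c [197.2 268. ] ax [4.2 8.4] ang 171 bbox [195 265   5   8]
w9raw area 7679.0 c [255.4 276.1] ax [ 96.8 101. ] ang 1 bbox [207 225  98 102]
w9raw area 3873.0 c [255.5 274. ] ax [70.5 71.4] ang 96 bbox [221 236  70  78]
w9raw area 1588.0 c [255.7 275.2] ax [52.7 54.9] ang 74 bbox [228 244  56  64]
w9raw area 30.5 c [314.3 268. ] ax [6.  9.3] ang 38 bbox [311 265   9   8]
w9raw area 29.5 c [197.6 268.3] ax [4.9 8.3] ang 162 bbox [195 265   6   8]
w9raw area 23.5 c [254.9 268.2] ax [5.  7.1] ang 101 bbox [251 266   8   6]
```

View pics/w9raw.png

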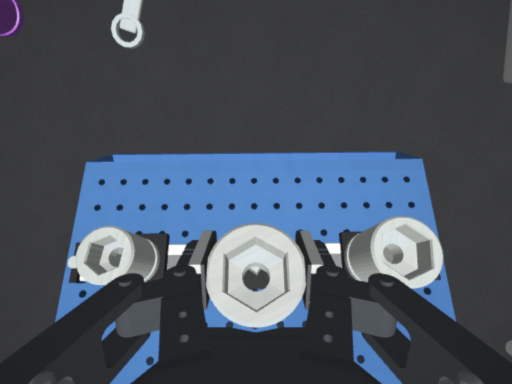

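```bash
python3 - <<'E'
from h import *
st=manip.read_state();c=cam("wrist",st)
T=np.eye(4);T[:3,:3]=Rn.from_euler('xyz',st["eef_rot"]).as_matrix();T[:3,3]=st["ee_pos"]
W=lambda x,y,z=0:(T@[x,y,z,1])[:3]
tip=[.6026,.1329,.1373];print("tip px",proj(c,tip),"in tool",(np.linalg.inv(T)@[*tip,1])[:3],"seat in tool",(np.linalg.inv(T)@[.6148,.1359,.1193,1])[:3])
p=np.radians(34.3);M=np.array([-.0014,-.034])
for d in (0,.03,.034,.058): q=M+d*np.array([np.sin(p),np.cos(p)]);print(d,q,proj(c,W(*q)))
g=cv2.cvtColor(cv2.imread("pics/w9raw.png"),6)
print(g[255:300:2,238:278:2])
E
```

```text
tip px [254.94047402 256.94412656] in tool [ 0.03820231  0.05273101 -0.00146081] seat in tool [ 0.05074588  0.07074472 -0.00138929]
0 [-0.0014 -0.034 ] [257.66404061 277.01686204]
0.03 [ 0.01550578 -0.00921705] [257.30451062 277.8686216 ]
0.034 [ 0.01775989 -0.00591266] [257.26647114 277.95874062]
0.058 [0.03128451 0.0139137 ] [257.07210645 278.41920841]
[[221 224 223 223 223 223 226 228 228 227 226 226 226 225 225 226 226 224
  214 190]
 [224 223 223 224 226 228 228 227 227 226 226 225 225 226 226 225 224 223
  222 221]
 [223 224 226 228 228 227 227 226 225 225 225 226 226 224 224 223 221 222
  222 223]
 [226 227 227 227 226 226 225 224 222 222 224 224 224 222 221 222 222 223
  224 224]
 [226 226 226 226 225 221 207 193 191 193 193 198 216 220 222 223 224 224
  224 223]
 [225 225 224 224 218 181 180 186 191 193 190 185 184 199 222 223 224 223
  220 217]
 [217 222 224 219 171 172 180 211 221 224 210 182 181 177 188 222 221 217
  217 217]
 [217 217 219 183 156 130 145 189 220 228 196 122 149 175 166 192 219 218
  216 218]
 [216 216 211 147 115  64  82 127 168 212 140  73  64  92 151 1
[... 512 characters left out ...]
 211 212
  211 212]
 [208 209 206 163  71  65  65  64  65  66  66  65  65  64  92 195 203 208
  212 212]
 [206 202 203 202 150  72  66  65  65  64  66  64  64  74 172 200 202 200
  202 208]
 [202 202 202 200 200 167 115  64  46  57 110 113 128 188 197 198 198 198
  200 199]
 [201 201 201 201 200 198 194 171 131 133 162 190 194 195 196 196 197 199
  197 198]
 [201 201 200 198 197 195 194 195 196 199 197 196 194 194 195 195 196 195
  197 198]
 [200 199 197 195 194 194 195 195 197 197 196 195 194 194 194 194 195 197
  197 198]
 [196 196 196 194 194 195 195 195 195 196 197 196 194 193 194 195 196 197
  191 158]
 [154 191 194 194 194 194 193 194 195 197 196 195 195 195 196 196 195 183
  122 176]]
```

```bash
python3 -m crank '[[0.001,0,-0.0087,0,0.03],[0.001,0,-0.0087,0,0.03],[0.001,0,-0.0087,0,0.03],[0.001,0,-0.0086,0,0.03],[0,0,0,0,0.03],[0.0006,0.0001,-0.0008,0,0.03],[0.0006,0.0001,-0.0008,0,0.03],[0.0006,0.0001,-0.0008,0,0.03],[0.0005,0.0001,-0.0008,0,0.03],[0,0,0,0,0.03]]' 80
python3 meas.py w10|head -1; python3 tilt.py w10raw|head -3
```

```text
time_s: 16.9
ee_pos: [0.5709, 0.1258, 0.1514]
eef_rot: [-1.571, 0.0, 0.235]
contact_force: [0.0, -0.4, -3.4]
opening: 0.0419
pose [0.5709 0.1258 0.1514] [-1.571  0.     0.235] F [ 0.  -0.4 -3.4] q [-0.61  0.44  0.37  1.87 -0.2   0.87  1.67]
w10raw area 7685.5 c [255.5 276.2] ax [ 97.4 101. ] ang 0 bbox [207 225  97 102]
w10raw area 3882.0 c [255.5 273.8] ax [70.6 71.4] ang 88 bbox [221 236  70  78]
w10raw area 2151.0 c [255.6 272.4] ax [49.6 59.7] ang 87 bbox [228 245  56  52]
```

```bash
python3 -m crank '[[0.0006,0.0001,-0.0008,0,0.03],[0.0006,0.0001,-0.0008,0,0.03],[0.0006,0.0001,-0.0008,0,0.03],[0.0006,0.0001,-0.0008,0,0.03],[0.0005,0.0001,-0.0008,0,0.03],[0,0,0,0,0.03],[0,0,0,0,0.03],[0,0,0,0,0.03],[0,0,0,0,0.03],[0,0,0,0,0.03]]' 80
```

```text
time_s: 18.2
ee_pos: [0.5733, 0.1258, 0.147]
eef_rot: [-1.571, 0.001, 0.235]
contact_force: [-3.9, -2.4, -7.3]
opening: 0.0422
```

```bash
python3 -m crank '[[-0.0008,-0.0003,-0.0006,0,0.03],[-0.0008,-0.0004,-0.0005,0,0.03],[0,0,0,0,0.03],[0,0,0,0,0.03],[0.0006,0.0001,-0.0008,0,0.03],[0.0005,0.0001,-0.0008,0,0.03],[0,0,0,0,0.03],[0,0,0,0,0.03],[0,0,0,0,0.03],[0,0,0,0,0.03]]' 80
cat > fr.py <<'E'
from h import *
st=manip.read_state();z=np.array([-.557,-.135,.819]);x=np.array([.796,.193,.574]);y=np.array([-.236,.972,0])
f=st["contact_force"]-[0,0,-4.2];print("F seat axes xyz",*[round(float(f@a),1) for a in (x,y,z)],"torque",st["ft_torque"].round(2))
# foot estimate (tool 31.3,13.9,-.8) in seat frame
T=Rn.from_euler('xyz',st["eef_rot"]).as_matrix();F=st["ee_pos"]+T@[.0313,.0139,-.0008]
d=F-[.6148,.1359,.1193];print("foot-seat mm",*[round(float(d@a)*1000,1) for a in (x,y,z)],"yaw",st["eef_rot"].round(3))
E
python3 fr.py
```

```text
time_s: 19.45
ee_pos: [0.5737, 0.1259, 0.1449]
eef_rot: [-1.571, -0.001, 0.235]
contact_force: [-0.5, -0.6, -3.3]
opening: 0.0421
F seat axes xyz -0.0 -0.5 1.1 torque [-0.35  0.08 -0.08]
foot-seat mm -2.3 -0.9 15.9 yaw [-1.571e+00 -1.000e-03  2.350e-01]
```

```bash
python3 -m crank '[[0.0006,0.0001,-0.0008,0,0.03],[0.0005,0.0001,-0.0008,0,0.03],[0.0006,0.0001,-0.0008,0,0.03],[0.0005,0.0001,-0.0008,0,0.03],[0,0,0,0,0.03],[0,0,0,0,0.03],[0,0,0,0,0.03],[0,0,0,0,0.03],[0,0,0,0,0.03],[0,0,0,0,0.03]]' 80; python3 fr.py
```

```text
time_s: 20.7
ee_pos: [0.5758, 0.1263, 0.1416]
eef_rot: [-1.571, -0.0, 0.235]
contact_force: [0.2, -0.3, -0.7]
opening: 0.0424
F seat axes xyz 2.1 -0.4 2.8 torque [-0.02 -0.15 -0.  ]
foot-seat mm -2.5 -1.1 12.0 yaw [-1.571 -0.     0.235]
```

```bash
python3 -m crank '[[0.0004,0.0001,-0.001,0,0.03],[0.0003,0.0001,-0.0011,0,0.03],[0.0005,0.0001,-0.0008,0,0.03],[0.0006,0.0001,-0.0008,0,0.03],[0,0,0,0,0.03],[0,0,0,0,0.03],[0,0,0,0,0.03],[0,0,0,0,0.03],[0,0,0,0,0.03],[0,0,0,0,0.03]]' 80; python3 fr.py;python3 meas.py w11|head -1; python3 tilt.py w11raw|head -3
```

```text
time_s: 21.95
ee_pos: [0.5778, 0.1268, 0.1383]
eef_rot: [-1.57, -0.001, 0.235]
contact_force: [-0.7, -0.6, 5.4]
opening: 0.0418
F seat axes xyz 4.8 -0.4 8.4 torque [ 0.11  0.03 -0.07]
foot-seat mm -2.6 -1.0 8.1 yaw [-1.57e+00 -1.00e-03  2.35e-01]
pose [0.5778 0.1268 0.1383] [-1.57e+00 -1.00e-03  2.35e-01] F [-0.7 -0.6  5.4] q [-0.6   0.46  0.37  1.87 -0.21  0.85  1.68]
w11raw area 7731.0 c [255.5 276.5] ax [ 98.6 101.1] ang 2 bbox [207 225  97 102]
w11raw area 3875.5 c [255.4 273.7] ax [70.5 71.3] ang 85 bbox [221 236  70  78]
w11raw area 2080.5 c [255.5 272.2] ax [48.8 59.8] ang 87 bbox [228 245  56  51]
```

```bash
python3 -m crank '[[0.0006,0.0002,0.0005,0,0.03],[0.0006,0.0002,0.0005,0,0.03],[0.0004,0.0001,0.0003,0,0.03],[0,0,0,0,0.03],[0.0006,0.0001,-0.0008,0,0.03],[0.0005,0.0001,-0.0008,0,0.03],[0.0006,0.0001,-0.0008,0,0.03],[0,0,0,0,0.03],[0,0,0,0,0.03],[0,0,0,0,0.03]]' 80; python3 fr.py
```

```text
time_s: 23.25
ee_pos: [0.58, 0.1273, 0.1364]
eef_rot: [-1.571, 0.002, 0.235]
contact_force: [-5.4, 0.3, 3.9]
opening: 0.0426
F seat axes xyz 0.4 1.6 9.6 torque [-0.04  1.13 -0.05]
foot-seat mm -1.9 -1.0 5.2 yaw [-1.571  0.002  0.235]
```

```bash
python3 -m crank '[[0.0006,0.0001,-0.0008,0,0.03],[0.0005,0.0001,-0.0008,0,0.03],[0.0006,0.0001,-0.0008,0,0.03],[0,0,0,0,0.03],[0,0,0,0,0.03],[0,0,0,0,0.03],[0,0,0,0,0.03],[0,0,0,0,0.03],[0,0,0,0,0.03],[0,0,0,0,0.03]]' 80; python3 fr.py;python3 meas.py w12|head -1; python3 tilt.py w12raw|head -3
```

```text
time_s: 24.5
ee_pos: [0.5815, 0.1277, 0.1343]
eef_rot: [-1.57, 0.002, 0.235]
contact_force: [-5.6, -0.9, 6.6]
opening: 0.0425
F seat axes xyz 1.5 0.4 12.1 torque [ 0.01  1.41 -0.06]
foot-seat mm -1.9 -1.0 2.5 yaw [-1.57   0.002  0.235]
pose [0.5815 0.1277 0.1343] [-1.57   0.002  0.235] F [-5.6 -0.9  6.6] q [-0.6   0.48  0.36  1.86 -0.22  0.85  1.68]
w12raw area 7729.0 c [255.4 276.5] ax [ 98.4 101.2] ang 5 bbox [208 225  96 102]
w12raw area 3902.0 c [255.4 273.7] ax [70.9 71.5] ang 92 bbox [221 236  70  78]
w12raw area 2098.5 c [255.5 272.1] ax [49.1 59.8] ang 86 bbox [228 245  56  52]
```

```bash
python3 -m crank '[[0.0006,0.0001,-0.0008,0,0.03],[0.0005,0.0001,-0.0008,0,0.03],[0.0006,0.0001,-0.0008,0,0.03],[0,0,0,0,0.03],[0,0,0,0,0.03],[0,0,0,0,0.03],[0,0,0,0,0.03],[0,0,0,0,0.03],[0,0,0,0,0.03],[0,0,0,0,0.03]]' 80; python3 fr.py
```

```text
time_s: 25.8
ee_pos: [0.5832, 0.1281, 0.1322]
eef_rot: [-1.57, 0.002, 0.235]
contact_force: [-8.3, -0.9, 8.0]
opening: 0.0424
F seat axes xyz 0.2 1.1 14.7 torque [-0.05  1.73 -0.07]
foot-seat mm -1.7 -1.0 -0.1 yaw [-1.57   0.002  0.235]
```

```bash
python3 -m crank '[[0.0006,0.0001,-0.0008,0,0.03],[0.0005,0.0001,-0.0008,0,0.03],[0,0,0,0,0.03],[0,0,0,0,0.03],[0,0,0,0,0.03],[0,0,0,0,0.03],[0,0,0,0,0.03],[0,0,0,0,0.03],[0,0,0,0,0.03],[0,0,0,0,0.03]]' 80; python3 fr.py;python3 meas.py w13|head -1; python3 tilt.py w13raw|head -3
python3 - <<'E'
from h import *
a=cv2.imread("pics/w13raw.png")[170:350,150:360];b=cv2.imread("pics/w9raw.png")[170:350,150:360]
cv2.imwrite("pics/cmp.png",cv2.resize(np.hstack([b,a]),None,fx=1.9,fy=1.9,interpolation=3))
E
```

```text
time_s: 27.05
ee_pos: [0.5841, 0.1283, 0.131]
eef_rot: [-1.57, 0.002, 0.235]
contact_force: [-9.6, -1.5, 11.8]
opening: 0.0424
F seat axes xyz 1.3 0.8 18.7 torque [-0.07  2.17 -0.06]
foot-seat mm -1.6 -1.0 -1.6 yaw [-1.57   0.002  0.235]
pose [0.5841 0.1283 0.131 ] [-1.57   0.002  0.235] F [-9.6 -1.5 11.8] q [-0.59  0.48  0.36  1.85 -0.22  0.85  1.68]
w13raw area 7736.0 c [255.4 276.7] ax [ 98.4 101.3] ang 4 bbox [208 225  96 102]
w13raw area 3908.0 c [255.4 273.9] ax [71.  71.4] ang 100 bbox [221 236  70  78]
w13raw area 2114.5 c [255.6 272.3] ax [49.7 59.7] ang 88 bbox [228 244  56  52]
```

```bash
python3 -m crank '[[0.0003,0.0001,-0.0004,0,0.03],[0.0003,0,-0.0004,0,0.03],[0.0003,0.0001,-0.0004,0,0.03],[0,0,0,0,0.03],[0,0,0,0,0.03],[0,0,0,0,0.03],[0,0,0,0,0.03],[0,0,0,0,0.03],[0,0,0,0,0.03],[0,0,0,0,0.03]]' 80; python3 fr.py;python3 meas.py w14|head -1;python3 tilt.py w14raw|head -1
```

```text
time_s: 28.35
ee_pos: [0.5844, 0.1284, 0.1309]
eef_rot: [-1.569, 0.003, 0.235]
contact_force: [-15.5, -1.8, 23.3]
opening: 0.0419
F seat axes xyz 3.1 2.0 31.4 torque [-0.2   3.36 -0.08]
foot-seat mm -1.4 -1.0 -2.0 yaw [-1.569  0.003  0.235]
pose [0.5844 0.1284 0.1309] [-1.569  0.003  0.235] F [-15.5  -1.8  23.3] q [-0.59  0.48  0.36  1.85 -0.22  0.85  1.69]
w14raw area 7739.0 c [255.4 276.7] ax [ 98.4 101.3] ang 5 bbox [208 225  96 102]
```

```bash
python3 -m crank '[[-0.0003,-0.0001,0.0004,0,0.03],[-0.0006,-0.0001,0.0008,0,0.03],[-0.0006,-0.0001,0.0008,0,0.03],[0,0,0,0,0.03],[0,0,0,0,0.03],[0,0,0,0,0.03],[0,0,0,0,0.03],[0,0,0,0,0.03],[0,0,0,0,0.03],[0,0,0,0,0.03]]' 80; python3 fr.py
```

```text
time_s: 29.65
ee_pos: [0.584, 0.1283, 0.1315]
eef_rot: [-1.57, 0.001, 0.235]
contact_force: [-6.6, -1.3, 9.8]
opening: 0.0421
F seat axes xyz 2.6 0.3 15.3 torque [ 0.03  1.66 -0.14]
foot-seat mm -1.4 -1.0 -1.1 yaw [-1.57e+00  1.00e-03  2.35e-01]
```

```bash
python3 -m crank '[[-0.0006,-0.0001,0.0008,0,0.03],[-0.0003,-0.0001,0.0004,0,0.03],[0,0,0,0,0.075],[0,0,0,0,0.075],[0,0,0,0,0.075],[0,0,0,0,0.075],[0,0,0,0,0.075],[0,0,0,0,0.075],[0,0,0,0,0.075],[0,0,0,0,0.075]]' 80; python3 fr.py; python3 meas.py w15|head -1; python3 tilt.py w15raw|head -3
```

```text
time_s: 30.9
ee_pos: [0.5837, 0.1279, 0.1323]
eef_rot: [-1.571, -0.0, 0.235]
contact_force: [0.0, -0.6, 0.4]
opening: 0.075
F seat axes xyz 2.5 -0.6 3.8 torque [ 0.03 -0.02 -0.01]
foot-seat mm -1.2 -1.3 -0.2 yaw [-1.571 -0.     0.235]
pose [0.5837 0.1279 0.1323] [-1.571 -0.     0.235] F [ 0.  -0.6  0.4] q [-0.59  0.48  0.36  1.86 -0.22  0.85  1.68]
w15raw area 8363.5 c [257.9 280.7] ax [100.2 113.9] ang 86 bbox [195 228 125 103]
w15raw area 4051.5 c [258.6 277.1] ax [72.2 72.8] ang 144 bbox [223 238  71  80]
w15raw area 2249.0 c [258.  274.4] ax [51.4 60. ] ang 92 bbox [230 246  56  55]
```

```bash
python3 -m crank '[[0,0,0.01,0,0.075],[0,0,0.02,0,0.075],[0,0,0.025,0,0.075],[0,0,0.03,0,0.075],[0,0,0.03,0,0.075],[-0.009,0.003,0.02,0,0.075],[-0.009,0.003,0.02,0,0.075],[0,0,0,0,0.075],[0,0,0,0,0.075],[0,0,0,0,0.075]]' 60
python3 - <<'E'
from h import *
st=manip.read_state();c=cam("wrist",st);im=manip.grab_frame("wrist")
Z=np.array([-.557,-.135,.819]);X=np.array([.796,.193,.574]);Y=np.array([-.236,.972,0]);F=np.array([.6148,.1359,.1193])
for h,col in ((0,(0,0,255)),(.003,(0,255,255))):
  for e in (0,.058):
    q=np.array([proj(c,F+(h+e)*Z+.022*(np.cos(a)*X+np.sin(a)*Y)) for a in np.linspace(0,6.3,60)])
    print(h,e,"bbox",q.min(0).round(1),q.max(0).round(1))
    if h==0: cv2.polylines(im,[np.int32(q*8)],True,col,1,shift=3)
cv2.imwrite("pics/fin.png",cv2.resize(im[120:290,80:450],None,fx=2.1,fy=2.1,interpolation=3))
E
```

```text
time_s: 32.2
ee_pos: [0.5653, 0.1336, 0.2862]
eef_rot: [-1.571, 0.002, 0.235]
contact_force: [0.0, 0.2, 0.9]
opening: 0.0748
0 0 bbox [229.7 197.3] [267.4 234.2]
0 0.058 bbox [224.4 180.1] [269.7 223.7]
0.003 0 bbox [229.4 196.6] [267.5 233.8]
0.003 0.058 bbox [224.  179.1] [269.8 223. ]
```

View pics/fin.png

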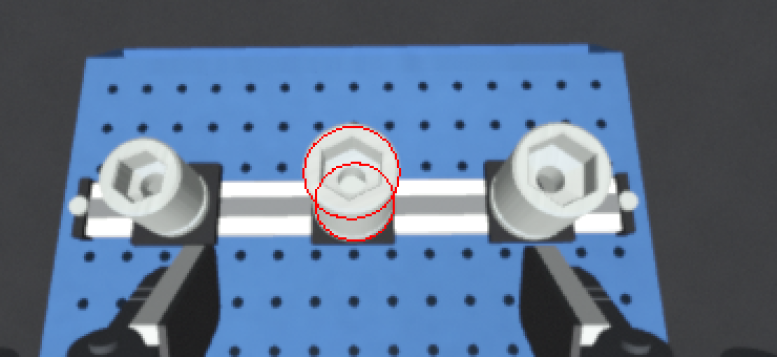

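```bash
python3 -c "
from workcell import manip
print(manip.read_state()['contact_force'], manip.finish_job())"
```

```text
the job is handed in; nothing more can be done
[ 0.01375942 -0.44829678  0.3608786 ] None
```

The steel socket hangs on the empty stud, pushed home and released, and the job was handed in at about 32 s. No verdict is reported.

**What I did**
- **Turn:** I read the stud's angle from the clip picture, about −35°. Looking down through the socket's mouth gave me its square's angle. I gripped the socket at the turn that matched.
- **Tilt:** The moves can only turn about the vertical. To reach the 35° lean, I pivoted the socket in the pads by pressing it on the panel's top back edge, with about 16 N at most.
- **Fit:** The square dropped in without a separate search turn. I pushed it down in small steps, correcting sideways as I went, then eased off and let go.

**What the checks showed**
- **Home:** Its depth relative to the clip stopped changing between 19 and 31 N of push, so I take it to be home against the shoulder.
- **Force:** The last probe reached 31 N, about twice the light push asked for, though under the 60 N limit as far as the wrist sensor shows. I backed off to 15 N and then less before releasing.
- **After release:** Force on the tool was about 0. The last picture shows the socket on the middle clip, aligned with the predicted home outline. The mouth sits about 1 pixel higher, which fits a 2 mm error in my seat height estimate.
- **Not checked:** I could not see the flush contact itself, because the socket hides it from the wrist camera.
- **In-hand turn:** The socket also rolled about 5° about its own axis while I tilted it, so the match to the stud's angle was near the edge of its play.

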